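Free the ratchet pawl and close the citrus press

TASK

The bench citrus press stands with its arm locked up by a ratchet. Press the small tab at the back of the press down until the pawl snaps clear of the teeth and stays there, then push the arm down by its black grip all the way, so that the presser sits fully home in the bowl, and leave it there with the pawl still free. Push with the fingertips only: lift nothing, do not raise the arm, and leave the shaker, the jar and the cup beside the press where they stand.

Things in the scene. Friction and masses are not known exactly. Their poses are not given: they have to be found in the camera images.
- press: Bare-metal bench citrus press, fixed. Origin: middle of its underside; x points from the grip end to the pawl tab end, z up. Base 240 x 100 x 16 mm (x -115 to +125 mm). Bowl 86 mm wide, rim 62 mm high, at x = -40 mm. Two 102 mm high plates hold the arm hinge (axis along y, at x = +45, z = 85 mm); two behind them, 140 mm high, hold the pawl hinge (along y, at x = +100, z = 130 mm).
- press_arm (a joint): Arm angle, rad: 0 = level, fully down, presser home in the bowl; grows as the grip rises; starts at 0.6 to 0.75. Bar reaching 203 mm from the hinge towards the press's -x; its last 80 mm a round black grip 26 mm thick. Stays where it is left; pawl free, 2 to 6 N on the grip lowers it. Pawl in: drops to 0.6 at most, where the top ratchet tooth (four, one every 0.2 rad) locks it.
- press_grip (a point): Point on the upper side of the black grip, the place to push down: 165 mm along the arm from its hinge and 13 mm above the arm's middle line; moves with the arm (98 mm above the worktop when fully down).
- press_pawl (a joint): Angle of the rocking pawl, rad: 0 = nose in the teeth (locked), 0.32 = free, its end stop. Starts at 0. Pressing the tab down raises it. An over-centre spring resists with about 4 N at the tab, fading to nothing at half travel (0.16); beyond that the pawl snaps to 0.32 by itself and stays.
- pawl_tab (a point): Middle of the upper face of the pawl's flat ribbed thumb tab, 36 mm long by 32 mm wide, 45 mm behind the pawl's hinge (145 mm above the worktop when locked); moves with the pawl, 14 mm down over the full travel. Press straight down here. The 140 mm high hinge plates end 35 mm from this point towards the arm.
- sugar_shaker: White sugar shaker with a rounded white cap, 49 mm across, 88 mm high, loose, upright, beside the base on the press's -y side. Origin: centre of its underside. A bystander.
- cinnamon_jar: Spice jar with a white cap, 47 mm across, 98 mm high, loose, upright, beyond the end of the grip. Origin: centre of its underside. A bystander.
- clear_cup: Clear plastic cup, upside down, 73 mm across, 90 mm high, loose, behind the tab end of the press. Origin: centre of its underside. A bystander.

How it is judged:
By the outcome, as a careful person would: the job done as asked, in the order asked, and still so for the second after the job is handed in, with the robot touching nothing.
It also fails if it takes over 40 s, if anything falls off the work surface, if the arm or the gripper's body presses on something with over 40 N, if the wrist force passes 120 N, or if a joint passes its speed limit or range.

ROBOT

A 6-joint arm with a two-finger parallel gripper is mounted at the origin on a cart in front of the work surface, level with it; the furniture and walls round the work are solid. World frame = base frame: x ahead of the robot, y to its left, z up, the work surface at z = 0. Lengths are in m, angles in degrees, forces in N, time in s.
With the tool pointing down it reaches from about 0.325 to 0.85 m from the base axis. Payload 15.5 kg.
Tool frame: the origin (TCP) lies at the very end of the fingers, on their centre line; the grasp point (between the pads) lies arm.grip_depth behind it (arm.grip_depth is the distance from the TCP to the grasp point, in m); z points along the fingers, y is the line along which they close (so a half turn about z gives the same grasp; the last joint's range is limited). The gripper opens to 91 mm and grips with 3 to 60 N. Pads are 32 mm wide; open, the fingers measure 118 mm over their backs; the gripper's body (76 mm by 178 mm) begins 60 mm behind the grasp point.
Start: joints at [69.586, 28.281, 77.091, -0, 74.628, -5.472], TCP at [0.161, 0.604, 0.214] pointing down, gripper open.
Joint ranges: [-166.48, 166.48], [-47.26, 123.95], [12.59, 153.08], [-70.14, 250.14], [6.76, 159.57], [-176.63, 176.63]. Speed limits (degrees/s): [108.29, 108.29, 147.25, 172.46, 172.46, 172.46].

INTERFACE

Orientations are given as a 3x3 rotation matrix whose columns are the frame's x, y, z axes.
In Python, from rig import arm gives the robot as it stands. Calls block until the motion is done:
- arm.move_to(position, orientation): joint-space move of the TCP to a pose.
- arm.move_l(position, orientation=None, feed=0.15): straight line of the TCP; orientation=None keeps the orientation; feed is the mean speed in m/s.
- arm.move_joints(angles): joint-space move.
- arm.grip(opening): finger opening in m; the grip force is fixed at half the most; returns when the fingers have stopped.
- arm.sleep(seconds).
- arm.solve_ik(position, orientation): joint angles nearest the present ones, or None.
- arm.snapshot(name): name is "side" or "top" or "wrist"; returns the picture (384x512x3 uint8, red, green, blue); there is no depth.
- arm.get_calibration(name): a dict with "intrinsics" (3x3 intrinsics, pixels), "k1" (the pictures are not rectified: a ray, as slopes to the right and down, at radius r is drawn at 1 + k1 r^2 times it, then the intrinsics apply), "cam_to_world" (4x4, takes a point from camera to world coordinates). Camera axes: x right, y down, z forward; pixel columns grow to the right and rows downward; lengths in m; the calibration is good to about 2 mm. A picture is of the moment at which its call begins: read the wrist's pose just before it. get_calibration takes no time and is no camera call; for the wrist camera it gives the pose at the moment of the call.
A pose or a line that the arm cannot do raises arm.Unreachable and nothing moves.
- arm.sign_off(): hands the job in; it is judged then, once.
Readings, each from a call of its own:
- arm.current_t(): time.
- arm.current_joint_positions(): joint angles.
- arm.current_dq(): joint speeds.
- arm.current_tau(): joint torques, N m.
- arm.current_ee_pos(): TCP position.
- arm.current_tool_rot(): TCP orientation.
- arm.current_force(): force on the tool from outside, world axes, zero at the start.
- arm.current_torque(): the same for the moment, N m.
- arm.current_width(): finger opening in m.
- arm.current_grasp_force(): force on a finger pad.
Only numpy, scipy, OpenCV 4.12 (cv2) and the standard library are available. Lean on these libraries where they do the work, as an engineer would, in place of code of your own. Each camera call takes 0.05 s, during which the arm holds its last target. There are 200 camera calls.

## Working session

There is one attempt and no reset: what is moved stays moved. The work goes in short steps, each a Python script; the robot and the scene stay as the last script left them, time stands still between calls to the robot, and variables do not carry over. Pictures are saved under pics/ and viewed, at most 10 in all, crops included, and the job is handed in when it is done.

```bash
mkdir -p pics; ls; python3 - <<'E'
from rig import arm
import cv2,numpy as np
a=[]
for n in("top","side"):
    im=arm.snapshot(n); cv2.imwrite(f"pics/{n}0.png",cv2.cvtColor(im,cv2.COLOR_RGB2BGR))
    c=arm.get_calibration(n); print(n,np.round(c["intrinsics"],1).tolist(),c["k1"],np.round(c["cam_to_world"],3).tolist())
print(arm.current_t(),arm.grip_depth,np.round(arm.current_tool_rot(),3).tolist())
E
```

```text
pics
top [[349.3, 0.0, 258.7], [0.0, 349.3, 186.6], [0.0, 0.0, 1.0]] -0.08239778121253583 [[-0.015, -0.985, 0.174, 0.31], [-1.0, 0.017, 0.012, 0.124], [-0.015, -0.174, -0.985, 1.048], [0.0, 0.0, 0.0, 1.0]]
side [[396.6, 0.0, 258.9], [0.0, 396.6, 192.2], [0.0, 0.0, 1.0]] 0.036264692782197065 [[1.0, -0.003, -0.015, 0.503], [0.013, -0.35, 0.937, -0.869], [-0.008, -0.937, -0.35, 0.49], [0.0, 0.0, 0.0, 1.0]]
0.1 0.0188 [[-0.966, 0.258, -0.0], [0.258, 0.966, -0.001], [0.0, -0.001, -1.0]]
```

View pics/top0.png

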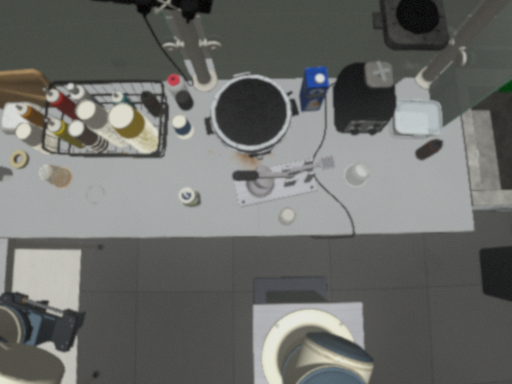

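View pics/side0.png

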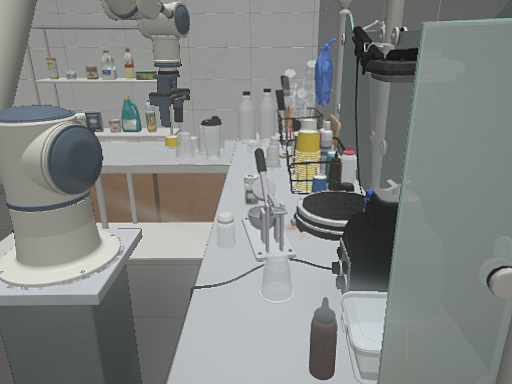

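The top view shows the press at about (278,183), with the grip end left at (245,175) and the tab right at (325,162). The shaker is at (288,215), the jar at (188,197) and the cup at (357,173). I'll write ray helpers and look closer with the wrist camera.

```bash
cat > h.py <<'E'
from rig import arm
import cv2,numpy as np
def ray(c,px):
    K=np.array(c["intrinsics"]); T=np.array(c["cam_to_world"])
    d=(np.array(px,float)-K[:2,2])/[K[0,0],K[1,1]]
    u=d.copy()
    for _ in range(20): u=d/(1+c["k1"]*(u@u))
    return T[:3,3],T[:3,:3]@[*u,1]
def onplane(c,px,z):
    o,d=ray(c,px); return o+d*(z-o[2])/d[2]
def proj(c,p):
    K=np.array(c["intrinsics"]); T=np.array(c["cam_to_world"])
    q=T[:3,:3].T@(np.asarray(p)-T[:3,3]); u=q[:2]/q[2]; u=u*(1+c["k1"]*(u@u))
    return u*[K[0,0],K[1,1]]+K[:2,2]
def R(yaw): # tool down, tool y (closing) at yaw
    y=np.array([np.cos(yaw),np.sin(yaw),0]); z=np.array([0,0,-1.]); return np.column_stack([np.cross(y,z),y,z])
E
python3 - <<'E'
from h import *
im=cv2.imread("pics/top0.png"); cv2.imwrite("pics/topc.png",cv2.resize(im[140:240,220:380],None,fx=5,fy=5,interpolation=cv2.INTER_CUBIC))
c=arm.get_calibration("top")
for n,p,z in[("base",(278,183),0),("grip",(245,175),.19),("tab",(325,162),.145),("shaker",(288,215),.088),("jar",(188,197),.098),("cup",(357,173),.09)]: print(n,onplane(c,p,z).round(3))
w=arm.get_calibration("wrist");T=np.array(w["cam_to_world"]);print(np.round(T,3).tolist(),w["intrinsics"],arm.current_ee_pos())
E
```

```text
base [0.506 0.078 0.   ]
grip [0.492 0.169 0.19 ]
tab [ 0.533 -0.042  0.145]
shaker [0.399 0.056 0.088]
jar [0.453 0.332 0.098]
cup [ 0.514 -0.141  0.09 ]
[[0.258, 0.923, 0.287, 0.078], [0.966, -0.246, -0.077, 0.626], [-0.001, 0.297, -0.955, 0.385], [0.0, 0.0, 0.0, 1.0]] [[325.56029203   0.         255.91475397]
 [  0.         325.56029203 190.676591  ]
 [  0.           0.           1.        ]] [0.16105405 0.60355408 0.21342858]
```

View pics/topc.png

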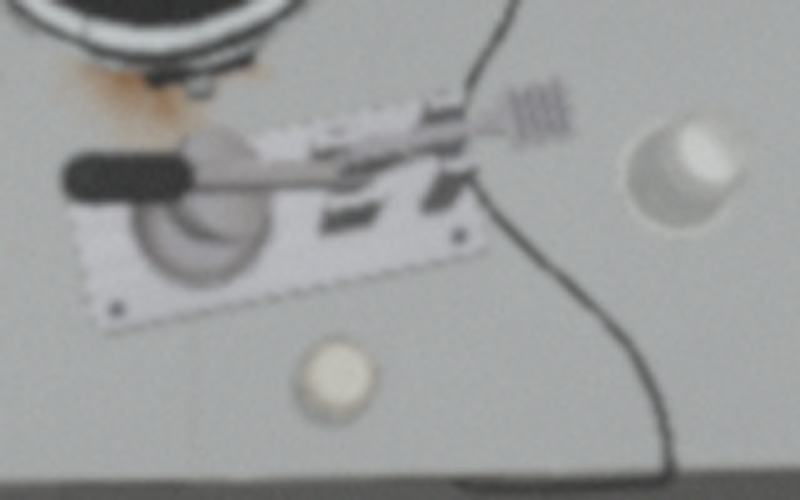

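```bash
python3 - <<'E'
from h import *
c=arm.get_calibration("top")
f=lambda x,y,z:onplane(c,(220+(x-2)/5,140+(y-2)/5),z)
a,b=f(105,330,.016),f(490,245,.016);d=b-a;print(a.round(3),b.round(3),np.linalg.norm(d))
ux=d/np.linalg.norm(d);uy=np.array([-ux[1],ux[0],0]);print("ux",ux)
o=(a+b)/2+uy*.05-ux*.005;print("origin",o)
print("tab",f(540,112,.145),"pred",o+ux*.145)
yaw=np.arctan2(-ux[1],-ux[0]);print(np.degrees(yaw))
arm.grip(0)
arm.move_to([.46,.05,.32],R(yaw))
for k,p in enumerate([(.44,-.02,.30),(.40,.15,.30)]):
    arm.move_to(p,R(yaw)); w=arm.get_calibration("wrist"); im=arm.snapshot("wrist")
    cv2.imwrite(f"pics/w{k}.png",im[...,::-1]); np.save(f"pics/w{k}.npy",w,allow_pickle=True)
print(arm.current_t(),arm.current_force(),arm.current_width())
im=cv2.hconcat([cv2.imread("pics/w0.png"),cv2.imread("pics/w1.png")]);cv2.imwrite("pics/w01.png",cv2.resize(im,(800,300)))
E
```

```text
[0.436 0.191 0.016] [ 0.484 -0.04   0.016] 0.2358883918256732
ux [ 0.20030235 -0.97973413  0.        ]
origin [0.50796366 0.09082503 0.016     ]
tab [ 0.53314647 -0.04911064  0.145     ] pred [ 0.5370075  -0.05123642  0.016     ]
101.55464006409147
4.975 [ 0.89021442 -0.93816787 -1.32496836] 0.00042468538056908856
```

View pics/w0.png

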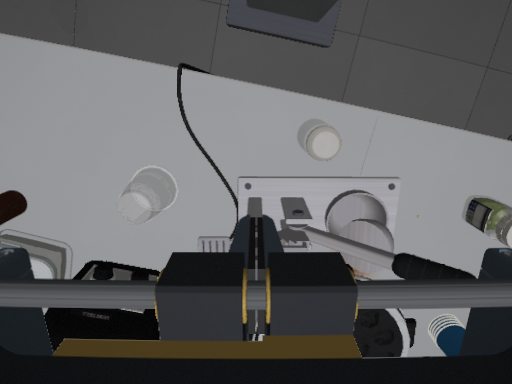

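View pics/w1.png

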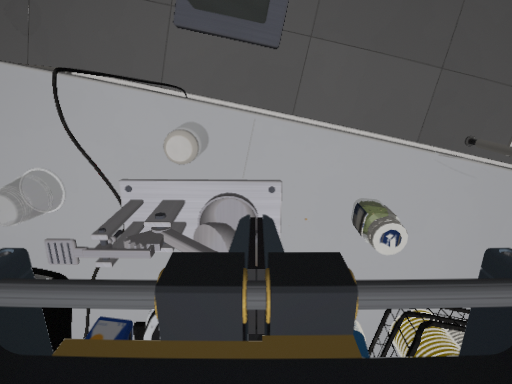

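In w1 the tab is centred at about (62,252), and the near base edge runs from (120,181) to (282,181). In w0 that edge runs from (238,178) to (399,178), and the black grip starts at (398,262).

```bash
python3 - <<'E'
from h import *
w0,w1=[np.load(f"pics/w{k}.npy",allow_pickle=True).item() for k in(0,1)]
for w,p,q in((w1,(282,181),(120,181)),(w0,(399,178),(238,178))):
    a,b=onplane(w,p,.016),onplane(w,q,.016);d=b-a;ux=d/np.linalg.norm(d);uy=np.array([-ux[1],ux[0],0])
    o=(a+b)/2+uy*.05-ux*.005; print("len",np.linalg.norm(d).round(4),"ux",ux.round(3),"o",o.round(4),"tab",(o+ux*.145).round(4))
print("tab ray w1",onplane(w1,(62,252),.145).round(4))
for th in(.6,.67,.75):
    r=lambda s,n:o+ux*(.045-s*np.cos(th)+n*np.sin(th)*-1)+[0,0,.085-.016+s*np.sin(th)+n*np.cos(th)]
    print(th,"grip start w0",proj(w0,r(.123,0)).round(),"end",proj(w0,r(.203,0)).round(),"gp",r(.165,.013).round(4))
im=cv2.imread("pics/w0.png");print([(x,int(np.mean(np.where(im[235:300,x].sum(1)<110)[0]))+235) for x in range(390,500,5) if (im[235:300,x].sum(1)<110).any()])
E
```

```text
len 0.2368 ux [ 0.202 -0.979  0.   ] o [0.5051 0.096  0.016 ] tab [ 0.5344 -0.046   0.016 ]
len 0.2348 ux [ 0.199 -0.98   0.   ] o [0.5056 0.0924 0.016 ] tab [ 0.5345 -0.0497  0.016 ]
tab ray w1 [ 0.532  -0.0465  0.145 ]
0.6 grip start w0 [395. 255.] end [480. 276.] gp [0.4859 0.189  0.1889]
0.67 grip start w0 [393. 258.] end [479. 283.] gp [0.4871 0.183  0.1977]
0.75 grip start w0 [390. 261.] end [477. 291.] gp [0.4887 0.1753 0.207 ]
[(390, 281), (395, 265), (400, 265), (405, 267), (410, 268), (415, 269), (420, 269), (425, 270), (430, 271), (435, 272), (440, 272), (445, 273), (450, 273), (455, 274), (460, 275), (465, 276), (470, 277), (475, 279), (480, 276), (485, 266), (490, 263), (495, 265)]
```

```bash
python3 - <<'E'
from h import *
ux=np.array([.2005,-.9797,0]);yaw=np.arctan2(-ux[1],-ux[0])
t=np.array([.533,-.047,0])+ux*.003
arm.move_to(t+[0,0,.26],R(yaw)); arm.move_l(t+[0,0,.155],feed=.1); f0=arm.current_force(); print(f0)
for z in np.arange(.150,.1295,-.002):
    arm.move_l(t+[0,0,z],feed=.05); f=(arm.current_force()-f0)[2]; print(round(z,3),arm.current_ee_pos()[2].round(4),f.round(2))
    if f>15: break
arm.move_l(t+[0,0,.155],feed=.1); w=arm.get_calibration("wrist")
arm.move_l(t+[0,0,.25])
arm.move_to((.40,.15,.30),R(yaw))
cv2.imwrite("pics/w2.png",arm.snapshot("wrist")[...,::-1]);print(arm.current_t())
im=cv2.hconcat([cv2.imread(f"pics/w{k}.png")[160:300,30:250] for k in(1,2)]);cv2.imwrite("pics/cmp.png",cv2.resize(im,None,fx=1.8,fy=1.8,interpolation=cv2.INTER_CUBIC))
E
```

```text
[ 0.2797621  -0.04565898  1.43162266]
0.15 0.1499 -1.23
0.148 0.1479 -0.97
0.146 0.1459 -0.66
0.144 0.1442 2.36
0.142 0.1418 -1.61
0.14 0.1398 -1.55
0.138 0.1378 -1.17
0.136 0.1359 -1.55
0.134 0.1339 -1.55
0.132 0.1325 9.75
0.13 0.1319 37.69
12.0917
```

View pics/cmp.png

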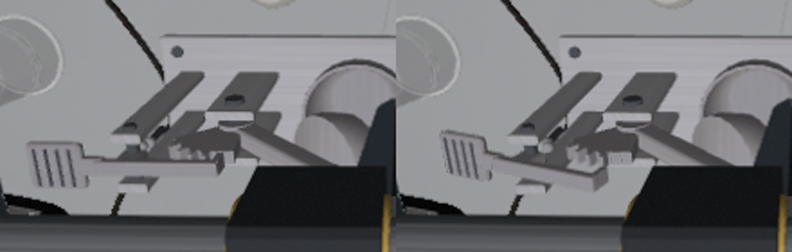

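The right-hand crop shows the tab tipped down and the pawl nose lifted clear of the teeth, so the pawl is free. Next I push the grip along its arc.

```bash
python3 - <<'E'
from h import *
ux=np.array([.2005,-.9797,0]);yaw=np.arctan2(-ux[1],-ux[0]); o=np.array([.5045,.0945,0])
def g(th): return o+ux*(.045-.165*np.cos(th)-.013*np.sin(th)+.0135*np.clip(th/.2,0,1))+[0,0,.085+.165*np.sin(th)+.013*np.cos(th)]
arm.move_to(g(.85)+[0,0,.05],R(yaw)); arm.move_l(g(.85)); f0=arm.current_force()
for th in np.r_[np.arange(.8,.04,-.05),.03,.015,0,-.01,-.02]:
    arm.move_l(g(th),feed=.06); f=arm.current_force()-f0; p=arm.current_ee_pos(); print(round(th,3),g(th)[2].round(4),p[2].round(4),f.round(1))
    if f[2]>25: break
arm.move_l(p+[0,0,.15])
cv2.imwrite("pics/w3.png",arm.snapshot("wrist")[...,::-1])
arm.move_to((.40,.15,.30),R(yaw))
a=arm.snapshot("wrist")[...,::-1]
s=arm.snapshot("side")[...,::-1]; print(arm.current_t())
cv2.imwrite("pics/end.png",cv2.hconcat([cv2.resize(a[100:300,:300],(450,300)),cv2.resize(s[130:310,200:320],(300,450),interpolation=cv2.INTER_CUBIC)[:300]]))
E
```

```text
0.8 0.2124 0.2128 [-0.8  0.8 -0.9]
0.75 0.207 0.2068 [ 0.1  0.1 -0.1]
0.7 0.2012 0.2009 [-0.1 -0.2  0. ]
0.65 0.1952 0.1949 [-0.4 -0.1 -0.4]
0.6 0.1889 0.1885 [0.5 0.1 0. ]
0.55 0.1823 0.1819 [-0.3 -0.1  0. ]
0.5 0.1755 0.1751 [-0.2 -0.1 -0.1]
0.45 0.1685 0.1681 [-0.7 -1.  -0.1]
0.4 0.1612 0.1608 [ 1.  -0.1 -0.1]
0.35 0.1538 0.1534 [-0.4 -0.3 -0.4]
0.3 0.1462 0.1458 [-0.5  0.6 -0.3]
0.25 0.1384 0.138 [-0.7  0.4  0.4]
0.2 0.1305 0.1301 [-0.7 -0.1  0.6]
0.15 0.1225 0.1221 [-0.4 -0.7  1. ]
0.1 0.1144 0.114 [-0.   0.3  0.4]
0.05 0.1062 0.1058 [ 0.1 -0.7 -0.3]
0.03 0.1029 0.1028 [-0.1 -0.4  0.2]
0.015 0.1005 0.1004 [-0.  -0.4 -0.4]
0.0 0.098 0.0981 [-0.9 -2.   3.5]
-0.01 0.0963 0.0976 [-4.5 -4.  28.6]
20.4083
```

View pics/end.png

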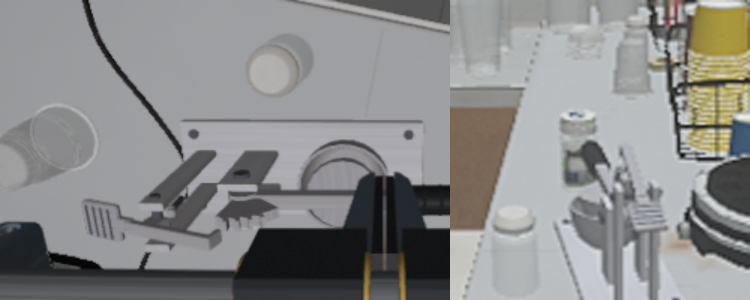

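The wrist view shows the pawl still tipped free and the arm lying over the bowl; the jar, shaker and cup are upright. I'll check the arm's level numerically before handing in.

```bash
python3 - <<'E'
from h import *
ux=np.array([.2005,-.9797,0]); o=np.array([.5045,.0945,0]); c=arm.get_calibration("side")
for th in(0,.03,.06,.1): print(th,[proj(c,o+ux*(.045-s*np.cos(th)-n*np.sin(th))+[0,0,.085+s*np.sin(th)+n*np.cos(th)]).round(1).tolist() for s,n in((.123,.013),(.203,.013),(.203,-.013))])
im=arm.snapshot("side");m=(im[175:215,240:275].max(2)<70).astype(np.uint8);n,l,st,ce=cv2.connectedComponentsWithStats(m)
print([(s+[240,175,0,0,0]).tolist() for s in st[1:] if s[4]>15])
t=arm.get_calibration("top")
b,e=cv2.imread("pics/top0.png"),arm.snapshot("top")[...,::-1]
d=np.abs(b.astype(int)-e).max(2)
for nm,(x,y) in dict(shaker=(288,215),jar=(188,197),cup=(357,173)).items(): print(nm,d[y-14:y+15,x-14:x+15].max(),(d[y-14:y+15,x-14:x+15]>40).sum())
E
```

```text
0 [[259.8, 193.4], [254.7, 184.2], [254.8, 192.4]]
0.03 [[259.7, 192.2], [254.6, 182.3], [254.8, 190.5]]
0.06 [[259.7, 190.9], [254.6, 180.3], [254.8, 188.7]]
0.1 [[259.7, 189.3], [254.6, 177.8], [254.8, 186.3]]
[]
shaker 101 341
jar 109 394
cup 19 0
```

```bash
python3 - <<'E'
from h import *
w=arm.snapshot("wrist")[...,::-1];a=cv2.imread("pics/w1.png")
d=np.abs(a.astype(int)-w).max(2)
for nm,(x,y) in dict(shaker=(182,146),jar=(382,225),cup=(30,195)).items(): print(nm,(d[y-30:y+30,x-28:x+28]>40).sum())
s=arm.snapshot("side")[...,::-1]; cv2.imwrite("pics/s2.png",cv2.resize(s[160:250,220:310],(720,600)[::-1],interpolation=cv2.INTER_CUBIC)[:600])
p=s[172:212,262-12:262+6].min(2); print(p[:, 2:14:2].tolist())
E
```

```text
shaker 0
jar 144
cup 0
[[185, 184, 184, 185, 184, 185], [185, 191, 183, 182, 184, 185], [189, 209, 195, 186, 185, 185], [175, 207, 219, 192, 186, 186], [119, 213, 218, 185, 185, 184], [191, 210, 191, 165, 184, 182], [168, 149, 139, 173, 187, 186], [145, 149, 150, 178, 187, 185], [154, 151, 161, 157, 187, 186], [160, 156, 147, 148, 187, 185], [147, 149, 137, 152, 187, 186], [148, 152, 146, 179, 187, 185], [161, 170, 190, 183, 187, 186], [175, 170, 183, 177, 187, 185], [171, 130, 102, 159, 192, 186], [164, 81, 65, 68, 191, 187], [122, 68, 74, 64, 163, 188], [98, 70, 76, 71, 94, 192], [81, 72, 75, 75, 73, 192], [72, 69, 73, 73, 66, 173], [83, 71, 73, 77, 72, 157], [119, 67, 75, 75, 73, 92], [147, 68, 73, 72, 70, 55], [160, 88, 70, 102, 120, 98], [157, 110, 65, 156, 189, 163], [151, 128, 66, 134, 181, 184], [131, 113, 66, 87, 177, 180], [125, 118, 82, 85, 171, 178], [121, 106, 106, 85, 148, 178], [119, 107, 116, 97, 128, 179], [110, 106, 107, 147, 93, 176], [94, 120, 155, 185, 107, 167], [134, 168, 185, 183, 128, 145], [184, 181, 177, 178, 162, 123], [178, 176, 177, 178, 165, 92], [178, 178, 177, 178, 187, 127], [163, 181, 180, 178, 182, 182], [118, 174, 180, 178, 147, 216], [98, 113, 163, 173, 130, 208], [108, 108, 106, 137, 121, 189]]
```

View pics/s2.png

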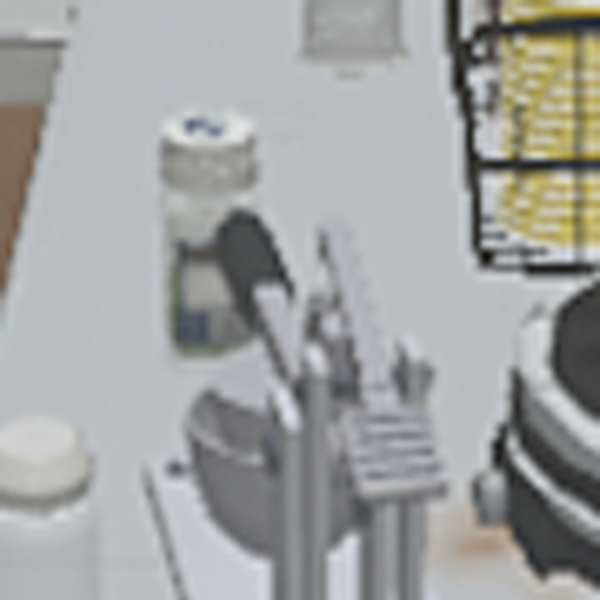

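The side view shows the grip's upper edge running from about row 186 to 194, which matches the 0 rad projection. The tab is tipped down and the jar is upright. Last, I check where the jar's pixels changed.

```bash
python3 - <<'E'
from h import *
a=cv2.imread("pics/side0.png");s=arm.snapshot("side")[...,::-1]
d=np.abs(a.astype(int)-s).max(2)[172:216,242:252]; print("side jar left part",(d>30).sum())
w=arm.snapshot("wrist")[...,::-1];b=cv2.imread("pics/w1.png");d=np.abs(b.astype(int)-w).max(2)[195:255,350:420]>40
y,x=np.where(d); print(x.min()+350,x.max()+350,y.min()+195,y.max()+195)
c=arm.get_calibration("wrist");print(proj(c,[.5045-.2005*.158,.0945+.9797*.158,.085]))
E
```

```text
side jar left part 0
352 401 201 246
[319.00387937 232.36228928]
```

```bash
python3 -c "
from rig import arm
print(arm.sign_off(),arm.current_t())"
```

```text
the job is handed in; nothing more can be done
the job is handed in; nothing more can be done
```

I pressed the tab until the pawl snapped free, then pushed the arm down by its grip until it stopped hard at level with the pawl still free; the shaker, jar and cup look unmoved in the pictures, and the job is handed in (last clock reading before the final checks: 20.4 s).

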